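# Clear the old heel, then ready the bread knife over the loaf

### The job

Drop the dry heel of bread that lies on the chopping board into the compost caddy. Then draw the bread knife (the one with the pale wooden handle) out of the knife block, turn it level with its cutting edge straight down, and finish still holding it in the gripper, steady, crosswise over the middle of the loaf with its edge a few centimetres (about five) above the crust, ready for the first slice and touching nothing. Leave the loaf, the other knives and the jam jar where they are.

Things in the scene. Friction and masses are not known exactly. Their poses are not given: they have to be found in the camera images.
- board: wooden chopping board fixed on the counter, 280 mm (x) by 360 mm (y), 18 mm thick; origin at the centre of its underside, z up; the loaf and the heel lie on it.
- loaf: crusty brown loaf lying on the board, one cut end, four pale score marks on top; 193 mm long along its own x axis, 68 mm wide, 60 mm high; loose; origin on its flat underside at mid-length; z up.
- loaf_top (a point): highest point of the loaf's crust at mid-length, 60 mm above the loaf's underside; its axes are the loaf's.
- heel: dry end piece of a loaf, a brown dome with a pale lower edge and one pale score mark, cut face down on the board; nearly round, 54 to 56 mm across whichever way it is gripped, 37 mm high; its sides are upright for the lowest 22 mm, then round over; 30 g; origin at the centre of its cut face, z out of the crust.
- heel_center (a point): middle of the heel, 17 mm from its cut face.
- caddy: open white enamelled compost caddy (round pail) fixed on the counter, 140 mm high, 180 mm across the rim, 140 mm across the foot, wall 4 mm; origin at the centre of its underside, z up.
- caddy_floor (a point): centre of the caddy's inner floor, 5 mm above the counter.
- caddy_rim (a point): centre of the caddy's mouth, 140 mm above the counter.
- knife_block: slanted dark walnut knife block fixed on the counter, 160 mm wide (its y), 211 mm high; three parallel slots at y = -56, 0 and 56 mm hold three knives in upright planes, any knife in any slot; the handles stick out towards its -x, rising 50 degrees above level (outward direction -0.643, 0, 0.766 in its frame). Origin on its underside, z up; foot from x = -58 to 69 mm, block to x = -129 mm higher up.
- block_mouth (a point): middle of the block's flat mouth face (square to the slots) on the middle slot, 181 mm above the counter, 95 mm to -x of the block's origin; every slot is 7 mm wide and 44 mm high, its knife slides freely along it.
- bread_knife: bread knife, pale wooden handle, scalloped blade, 290 mm long, about 155 g; origin on the handle's axis where handle meets blade, at the start at the mouth face; x to the tip (-x is the way out of the slot), z to the spine (edge faces -z). Handle x = 0 to -120 mm, flat-sided, 20 mm thick (y), 26 mm high. At the start z is tipped 50 degrees from vertical. Centre of mass near x = 18 mm.
- bread_knife_grip (a point): point on the handle's axis 50 mm behind the knife's origin (x = -50 mm), good to pinch across the 20 mm thickness; its axes are the knife's.
- bread_knife_edge (a point): middle of the bread knife's cutting edge, 85 mm ahead of its origin and 20 mm below its axis; its axes are the knife's. The blade is 170 mm long, 3 mm thick, from z = -20 (edge) to 14 mm (spine), all in the slot at the start: it must be drawn out 170 mm along the slot to come clear.
- chef_knife: black-handled knife in another slot, same handle shape, 165 mm blade, origin and axes as the bread knife's; leave it in.
- utility_knife: black-handled knife in another slot, same handle shape, 140 mm blade, origin and axes as the bread knife's; leave it in.
- jam_jar: amber glass jar with a red lid on the counter, 68 mm across, 95 mm high; origin at the centre of its underside; leave it.
There are look-alikes about, which are no part of the job. Of the things like the heel, leave any that is purple; of the rest the larger one is meant. There is more than one size of the jam_jar; the job needs the larger.

How it is judged:
On the way, in this order (a step that is already met when the one before it is completed fails the run):
1. the heel lies in the caddy, let go (horizontal distance between heel_center and caddy_floor below 0.075 m and z of heel_center in the frame of caddy_floor below 0.075 m and contact force between the fingers and heel below 0.1 N), for 0.2 s.
2. the bread knife is drawn clear of the block, in the gripper (distance between bread_knife and block_mouth above 0.165 m and contact force between bread_knife and knife_block below 0.1 N and contact force between the fingers and bread_knife above 1 N), for 0.1 s.
At the end, for the whole second after the job is handed in: Heel inside the caddy. Bread knife held still in the gripper, touching nothing else: level, edge down (within 12 deg), crosswise to the loaf (20 deg), mid-edge within 50 mm in plan of the loaf's middle, 12-110 mm above its crust. Loaf, other knives moved under 25 mm, jar 30 mm (horizontal distance between heel_center and caddy_floor below 0.075 m and z of heel_center in the frame of caddy_floor below 0.075 m and angle between bread_knife's own z axis and vertical below 0.21 rad and angle between the x axis of bread_knife and the y axis of loaf, either way round below 0.35 rad and horizontal distance between bread_knife_edge and loaf_top below 0.05 m and z of bread_knife_edge in the frame of loaf_top between 0.012 and 0.11 m and contact force between the fingers and bread_knife above 1 N and contact force between bread_knife and loaf below 0.1 N and contact force between bread_knife and board below 0.1 N and contact force between bread_knife and knife_block below 0.1 N and contact force between bread_knife and caddy below 0.1 N and contact force between bread_knife and chef_knife below 0.1 N and contact force between bread_knife and utility_knife below 0.1 N and contact force between bread_knife and jam_jar below 0.1 N and linear speed of bread_knife below 0.03 m/s and angular speed of bread_knife below 0.2 rad/s and distance of each of loaf, chef_knife, utility_knife from where it was at the start of the episode below 0.025 m and distance of jam_jar from where it was at the start of the episode below 0.03 m); the arm keeps its last pose, push and grip.
It fails at once if the loaf is pushed aside (distance of loaf from where it was at the start of the episode above 0.025 m).
It fails at once if another knife is pulled or pushed out of its place (distance of any of chef_knife, utility_knife from where it was at the start of the episode above 0.025 m).
It fails at once if the jam jar is moved (distance of jam_jar from where it was at the start of the episode above 0.03 m).
It also fails if it takes over 64 s, if anything falls off the work surface, if the arm or the gripper's body presses on something with over 40 N, if the wrist force passes 120 N, or if a joint passes its speed limit or range.

### The arm

A 7-joint arm with a two-finger parallel gripper is mounted at the origin on the work surface. World frame = base frame: x ahead of the robot, y to its left, z up, the work surface at z = 0. Lengths are in m, angles in rad, forces in N, time in s.
With the tool pointing down it reaches from about 0.425 to 0.925 m from the base axis. Payload 6.8 kg.
Tool frame: the origin (TCP) lies on the centre line of the jaws, within the pads' length; the fingertips stand 17 mm ahead of it and the grasp point (between the pads) lies 2 mm behind it; z points along the fingers, x is the direction in which the jaws open and shut, and the axes are right-handed (so a half turn about z gives the same grasp; the last joint's range is limited). The gripper opens to 85 mm and grips with 20 to 120 N. Pads are 22 mm wide; open, the fingers measure 114 mm over their backs; the gripper's body (76 mm by 85 mm) begins 54 mm behind the grasp point. The pads swing forward as they close: fully open they stand 13 mm farther back than shut.
Start: joints at [1.071, 0.477, 0.022, 1.555, -0.011, 1.109, -0.083], TCP at [0.258, -0.624, 0.248] pointing down, gripper open.
Joint ranges: [-2.96, 2.96], [-0.34, 2.1], [-1.41, 1.46], [0.24, 2.44], [-1.37, 4.51], [0.17, 1.92], [-2.96, 2.96]. Speed limits (rad/s): [2.39, 2.39, 3.14, 3.14, 3.14, 3.14, 3.14].

### API

Orientations are given as a unit quaternion [w, x, y, z].
In Python, from station import status, read_camera, camera_model, bot gives the robot as it stands.
- The arm moves only by the tool arm_command, never from a script. Its argument "series" is a list of rows, each a list of 3 entries, a list of its own where there are three numbers: the finger opening in mm, from 0 to 85.4, then the shift along the tool's x, y, z in mm, then the turn about the tool's z in rad. In form: [[gripper, [dx, dy, dz], roll], ...]. A call has 1 to 8 rows; each row is the pose to reach, as a shift and turn from the pose commanded when the call began, along the tool's axes at that moment; what a row does not reach only later rows make up. A row lasts 1/8 s, in which the tool goes at most 62.5 mm and 10.7 degrees, less where a joint would pass 70% of its speed; a pose out of reach is approached as far as the arm can. A call with a gripper value outside its range is refused whole. The fingers move at their own pace and stop on an object; "squeeze" is the grip in N (left out, the last holds). Time passes only in rows, so rows that repeat a pose let the fingers close. It gives the time, the measured TCP pose, the force and the opening at its end, in the units of the state.
- status.get_obs(): the state, without advancing time (a new reading comes with each control period).
- read_camera(name): name is "scene" or "side" or "wrist"; returns the picture (384x512x3 uint8, blue, green, red); there is no depth.
- camera_model(name): a dict with "fov_y" (degrees; the focal length in pixels is half the picture's height over the tangent of half this angle, whatever the lens; pixels are square), "cx", "cy" (the principal point, pixels), "R" (3x3) and "t" (3): a world point X has camera coordinates R X + t. Camera axes: x right, y down, z forward; pixel columns grow to the right and rows downward; lengths in m; the calibration is good to about 2 mm. A picture is of the moment at which its call begins: read the wrist's pose just before it. camera_model takes no time and is no camera call; for the wrist camera it gives the pose at the moment of the call.
- bot.hand_in(): hands the job in, once; it reports no verdict.
The state is a dict: "t": time; "q": joint angles; "joint_vel": joint speeds; "joint_torque": joint torques, N m; "eef_pos": TCP position; "tool_rot": TCP orientation; "contact_force": force on the tool from outside, world axes, zero at the start; "torque": the same for the moment, N m; "gripper_width": opening from 0.0 (shut) to 1.0 (fully open).
Only numpy, scipy, OpenCV 4.12 (cv2) and the standard library are available. Lean on these libraries where they do the work, as an engineer would, in place of code of your own. Each camera call takes 0.05 s, during which the arm holds its last target.

## Working session

There is one attempt and no reset: what is moved stays moved. The work goes in short steps, Python scripts to look and compute and a tool call to move; the robot and the scene stay as the last step left them, time stands still between calls to the robot, and variables do not carry over. Pictures are saved under pics/ and viewed, and the job is handed in when it is done.

Besides the shell and the picture viewer there is one more tool, called as name(argument=value, ...) on one line, values as JSON. arm_command: Moves the arm, as the interface text tells. Its arguments: {"type":"object","properties":{"series":{"type":"array"},"squeeze":{"type":"number"}},"required":["series"]}

```bash
ls; mkdir -p pics
python3 - <<'E'
from station import status, read_camera, camera_model, bot
import cv2
print(status.get_obs())
for n in ["scene","side","wrist"]:
    m=camera_model(n); print(n,m)
    cv2.imwrite(f"pics/{n}0.png",read_camera(n))
E
```

```text
pics
{'t': 0.0, 'q': array([ 1.07089769,  0.47776628,  0.02232967,  1.55642612, -0.01150256,
        1.10929536, -0.08310536]), 'joint_vel': array([ 0.00172459, -0.00089855,  0.00125813,  0.00096795,  0.00088632,
        0.00025951,  0.00153459]), 'joint_torque': array([ 6.33341242e-04, -5.96463454e+01,  1.60805717e+00, -2.81207514e+01,
        1.23662793e-02,  9.29043337e-03, -2.15229426e-05]), 'eef_pos': array([ 0.25753711, -0.62334771,  0.24735886]), 'tool_rot': array([-4.38859482e-04,  8.31225829e-01, -5.55934205e-01, -7.66878850e-04]), 'contact_force': array([-0.2421231 ,  0.37789815, -0.03258185]), 'torque': array([ 0.0351104 ,  0.04466849, -0.00552693]), 'gripper_width': 1.0005048316364853}
scene {'fov_y': 43.874502405543225, 'cx': 252.41437489242435, 'cy': 203.66042410957988, 'R': array([[-0.50081735,  0.86554116, -0.00452546],
       [ 0.49000287,  0.27920663, -0.8257971 ],
       [-0.71349784, -0.41579101, -0.56394918]]), 't': array([ 0.31211298, -0.1835363 ,  1.74869364])}
side {'fov_y': 42.33254387083179, 'cx': 263.8218671043311, 'cy': 198.40038396562886, 'R': array([[ 0.98743274, -0.1579701 , -0.00469334],
       [-0.10697299, -0.64621235, -0.75562317],
       [ 0.11633297,  0.74662912, -0.65498977]]), 't': array([-0.61243797,  0.1874805 ,  1.35403161])}
wrist {'fov_y': 64.63663585415756, 'cx': 250.4343538537759, 'cy': 191.95333528010153, 'R': array([[ 3.81332794e-01, -9.24437609e-01, -6.38052221e-04],
       [-8.86402098e-01, -3.65838824e-01,  2.83642865e-01],
       [-2.62443556e-01, -1.07596755e-01, -9.58929777e-01]]), 't': array([-0.67530874, -0.03639568,  0.37770428])}
```

View pics/scene0.png

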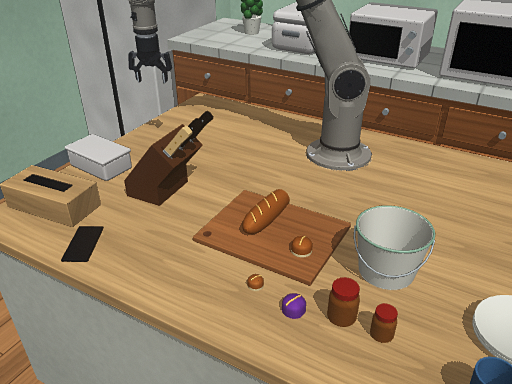

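View pics/side0.png

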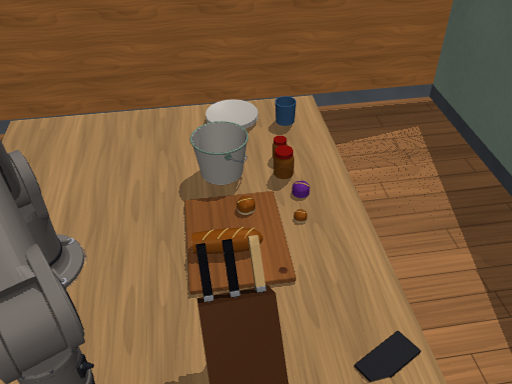

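View pics/wrist0.png

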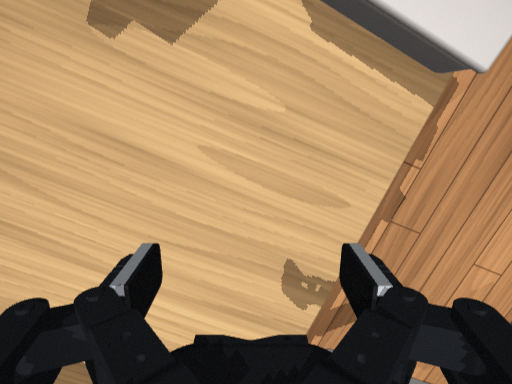

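Candidates for the heel:
- dome on the board: scene (302,245), side (246,205)
- small dome on the counter: scene (256,282), side (300,216)
- purple ball: scene (294,306), side (301,190)

By the description it is the one on the board, the larger of the non-purple ones. I'll check that in crops.

Run:
```python
import cv2,numpy as np
s=cv2.imread('pics/scene0.png'); d=cv2.imread('pics/side0.png')
a=cv2.resize(s[175:325,180:380],None,fx=4,fy=4,interpolation=cv2.INTER_CUBIC)
b=cv2.resize(d[180:310,170:320],None,fx=4,fy=4,interpolation=cv2.INTER_CUBIC)
c=cv2.resize(s[100:210,110:230],None,fx=5,fy=5,interpolation=cv2.INTER_CUBIC)
for n,i in zip('abc',(a,b,c)): cv2.imwrite(f'pics/crop_{n}.png',i)
```

```text
(no output)
```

View pics/crop_a.png

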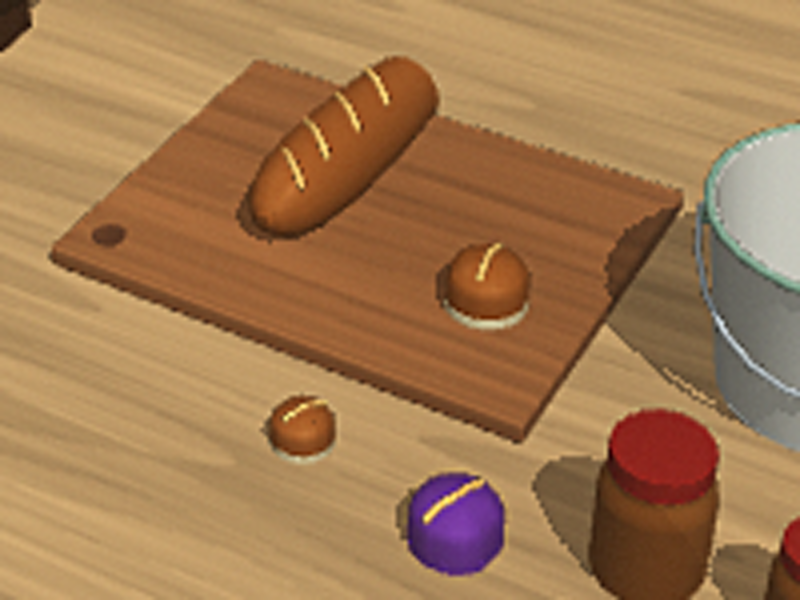

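View pics/crop_b.png

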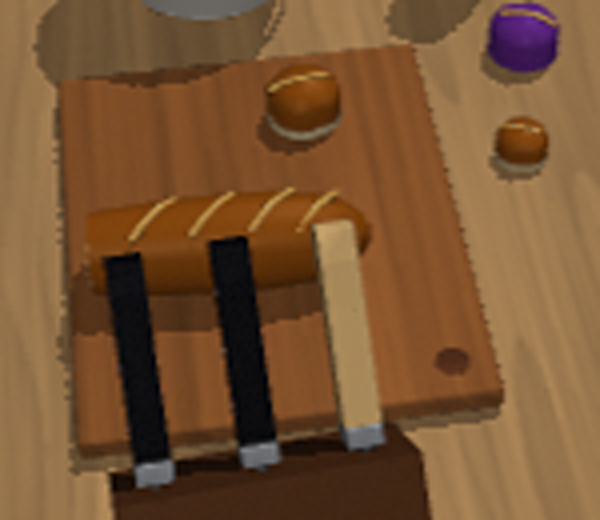

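View pics/crop_c.png

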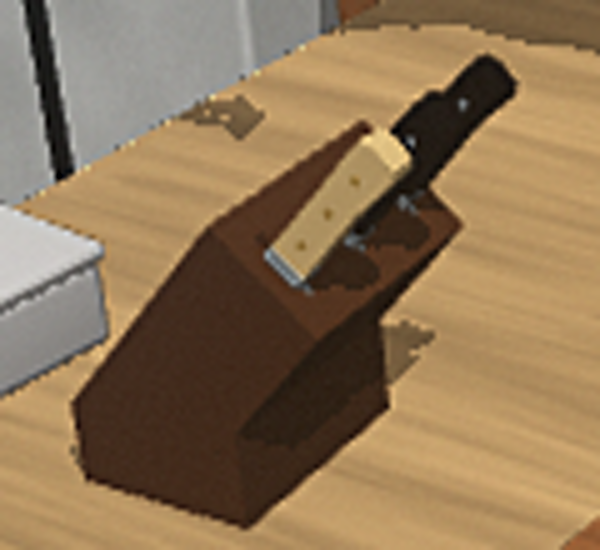

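```bash
cat > h.py <<'E'
import numpy as np, cv2
from station import status, read_camera, camera_model, bot
from scipy.spatial.transform import Rotation as Ro
def cam(n):
    m=camera_model(n); return m, 192/np.tan(np.radians(m['fov_y'])/2)
def ray(n,p,m=None):
    if m is None: m=camera_model(n)
    f=192/np.tan(np.radians(m['fov_y'])/2)
    R=np.array(m['R']);d=R.T@np.array([(p[0]-m['cx'])/f,(p[1]-m['cy'])/f,1.]); o=-R.T@np.array(m['t'])
    return o,d/np.linalg.norm(d)
def plane(n,p,z,m=None):
    o,d=ray(n,p,m); return o+d*(z-o[2])/d[2]
def tri(p,q,a='scene',b='side'):
    o1,d1=ray(a,p);o2,d2=ray(b,q)
    A=np.c_[d1,-d2];s=np.linalg.lstsq(A,o2-o1,rcond=None)[0]
    x,y=o1+s[0]*d1,o2+s[1]*d2
    return (x+y)/2,np.linalg.norm(x-y)
def proj(n,X):
    m=camera_model(n);f=192/np.tan(np.radians(m['fov_y'])/2)
    c=np.array(m['R'])@np.array(X)+m['t'];return c[:2]/c[2]*f+[m['cx'],m['cy']]
def pose():
    s=status.get_obs();q=s['tool_rot'];return s['eef_pos'],Ro.from_quat([q[1],q[2],q[3],q[0]]),s
np.set_printoptions(precision=4,suppress=True)
E
python3 - <<'E'
from h import *
A=lambda x,y:(x/4+180-.4,y/4+175-.4); B=lambda x,y:(x/4+170-.4,y/4+180-.4); C=lambda x,y:(x/5+110-.4,y/5+100-.4)
pr=lambda n,v:print(n,*v)
for i,(p,q) in enumerate([((294,168),(318,210)),((318,138),(272,209)),((349,112),(212,214)),((378,86),(153,218))]): pr('mark',tri(A(*p),B(*q)))
pr('heelmark',tri(A(489,262),B(300,80)))
s=cv2.imread('pics/scene0.png');d=cv2.imread('pics/side0.png')
def blobs(im,lo,hi,x0,y0,x1,y1,mina=30):
    h=cv2.cvtColor(im,cv2.COLOR_BGR2HSV);m=cv2.inRange(h,np.array(lo),np.array(hi));z=np.zeros_like(m);z[y0:y1,x0:x1]=m[y0:y1,x0:x1]
    n,l,st,c=cv2.connectedComponentsWithStats(z)
    return [(st[i].tolist(),c[i].round(1)) for i in range(1,n) if st[i][4]>mina]
for im,bx in ((s,(180,175,380,325)),(d,(170,180,320,310))):
    h=cv2.cvtColor(im,cv2.COLOR_BGR2HSV)
    print(blobs(im,(5,190,60),(20,255,255),*bx))
hs=cv2.cvtColor(s,cv2.COLOR_BGR2HSV)
print('heel hsv',hs[248,300],'loaf',hs[210,268],'board',hs[240,260])
# board corners at z=18mm top
for n,p in (('tl',(258,62)),('r',(683,193)),('b',(520,433)),('l',(52,255))): print(n,plane('scene',A(*p),.018))
# board corners side
for n,p in (('tl',(62,82)),('tr',(408,47)),('br',(500,400)),('bl',(78,445))): print(n,plane('side',B(*p),.018))
# knife handle: end top face
pr('kn collar base mid', tri(C(288,272),B(365,437)))
pr('kn end top mid', tri(C(377,133),B(336,222)))
E
```

```text
mark [ 0.5752 -0.0257  0.0669] 0.0009832797328287086
mark [ 0.5435 -0.025   0.0728] 0.0018325352715343939
mark [ 0.5029 -0.0224  0.0717] 0.0014151689433526602
mark [ 0.4631 -0.02    0.0719] 0.001195900089363044
heelmark [0.583  0.1274 0.0514] 0.0010966682391259687
[([243, 190, 46, 44, 902], array([265.4, 211.6])), ([292, 236, 20, 19, 261], array([301.6, 245.7])), ([248, 274, 15, 15, 127], array([255.3, 281.8])), ([337, 299, 13, 10, 42], array([342.1, 304. ]))]
[([236, 196, 19, 17, 224], array([245.6, 204.2])), ([294, 209, 13, 12, 105], array([300.1, 215.4])), ([191, 227, 72, 27, 1070], array([223.3, 239.5]))]
heel hsv [ 12 188 170] loaf [ 13 194 154] board [ 13 163 160]
tl [ 0.406  -0.1561  0.018 ]
r [0.4044 0.1981 0.018 ]
b [0.687  0.1986 0.018 ]
l [ 0.687  -0.1532  0.018 ]
tl [0.4047 0.1939 0.018 ]
tr [0.6758 0.1916 0.018 ]
br [ 0.6744 -0.1703  0.018 ]
bl [ 0.4009 -0.1629  0.018 ]
kn collar base mid [ 0.5649 -0.3158  0.1802] 0.0019365458724111171
kn end top mid [ 0.559  -0.2485  0.2795] 0.0023023861714377685
```

Run:
```python
from h import *
B=lambda x,y:(x/4+170-.4,y/4+180-.4)
print('heel',tri((301.6,245.7),(245.6,204.2)))
# heel base front via pale rim
s=cv2.imread('pics/scene0.png');d=cv2.imread('pics/side0.png')
cv2.imwrite('pics/cad_s.png',cv2.resize(s[190:300,330:450],None,fx=5,fy=5,interpolation=cv2.INTER_CUBIC))
cv2.imwrite('pics/cad_d.png',cv2.resize(d[110:200,170:320],None,fx=5,fy=5,interpolation=cv2.INTER_CUBIC))
for p in ((155,473),(260,453),(365,437)): print(plane('side',B(*p),.19))
p,R,st=pose();print(p,R.as_matrix())
print('camc',[-np.array(camera_model(n)['R']).T@camera_model(n)['t'] for n in('scene','side')])
# loaf ends extents
for r in ((191,240),(263,240)): print(plane('side',r,.045))
```

```text
heel (array([0.5849, 0.1278, 0.0332]), np.float64(0.0007666321696753427))
[ 0.4511 -0.3285  0.19  ]
[ 0.5068 -0.3244  0.19  ]
[ 0.5631 -0.3228  0.19  ]
[ 0.2576 -0.6234  0.2475] [[ 0.3819 -0.9242 -0.0006]
 [-0.9242 -0.3819  0.0013]
 [-0.0014  0.0001 -1.    ]]
camc [array([1.4939, 0.5082, 0.836 ]), array([ 0.4673, -0.9866,  1.0257])]
[ 0.4158 -0.0087  0.045 ]
[ 0.6116 -0.041   0.045 ]
```

View pics/cad_s.png

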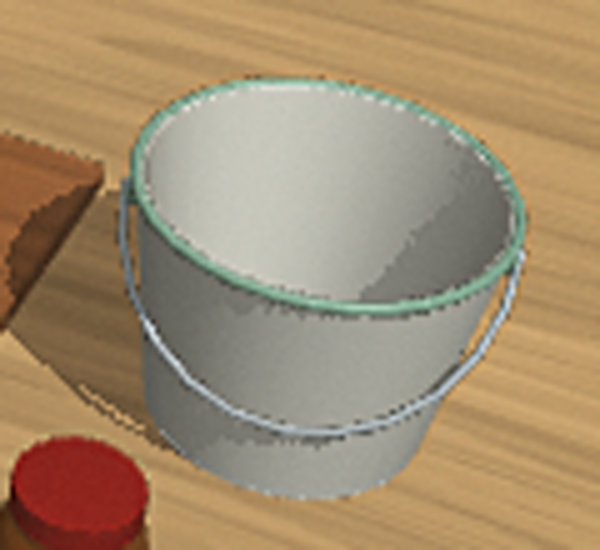

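View pics/cad_d.png

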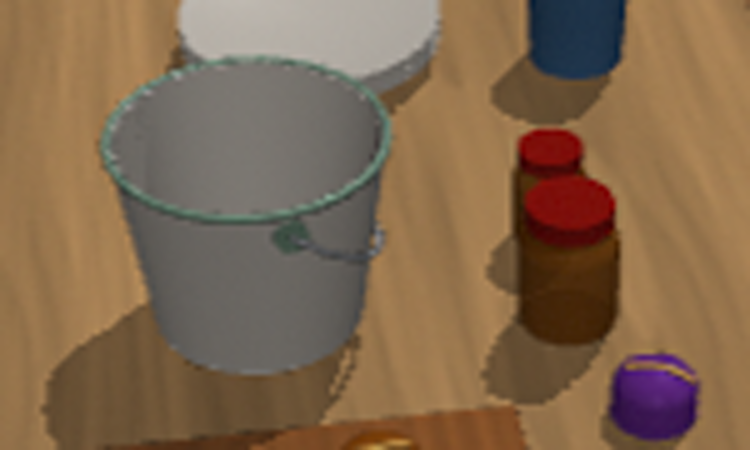

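Run:
```python
from h import *
B=lambda x,y:(x/4+170-.4,y/4+180-.4); C=lambda x,y:(x/5+110-.4,y/5+100-.4)
CS=lambda x,y:(x/5+330-.4,y/5+190-.4);CD=lambda x,y:(x/5+170-.4,y/5+110-.4)
def circ(P):
    P=np.array(P)[:,:2];A=np.c_[2*P,np.ones(len(P))];s=np.linalg.lstsq(A,(P**2).sum(1),rcond=None)[0];return s[:2],np.sqrt(s[2]+s[0]**2+s[1]**2)
print('rim scene',circ([plane('scene',CS(*p),.14) for p in((133,170),(525,215),(280,78),(375,314))]))
print('rim side',circ([plane('side',CD(*p),.14) for p in((102,145),(390,130),(245,58),(245,220))]))
a,e1=tri(C(268,256),B(382,441)); b,e2=tri(C(362,138),B(352,222))
print(a,e1,b,e2,np.linalg.norm(b-a),(b-a)/np.linalg.norm(b-a))
```

```text
rim scene (array([0.5305, 0.3434]), np.float64(0.09255476368592169))
rim side (array([0.5308, 0.3429]), np.float64(0.09181892091785604))
[ 0.5711 -0.3261  0.1898] 0.001522685183166055 [ 0.5678 -0.2511  0.28  ] 0.0007406951324792523 0.11736583585290923 [-0.0282  0.6389  0.7688]
```

Both views agree: the heel is at about (0.585, 0.128), the caddy at (0.531, 0.343), and the pale-handled knife in the block's +x slot with its handle going out along (-0.03, 0.64, 0.77). The dome on the board is clearly bigger than the one on the counter and isn't purple, so it's the heel. Next I move high over the block towards it.

arm_command(series=[[85,[0,0,-60],-0.15],[85,[-20,-21,-115],-0.3],[85,[-60,-62,-130],-0.45],[85,[-103,-105,-130],-0.6],[85,[-146,-148,-130],-0.75],[85,[-189,-192,-130],-0.9],[85,[-232,-236,-130],-1.05],[85,[-275,-280,-130],-1.2]], squeeze=40)

```text
t: 1.15
eef_pos: [0.4118, -0.2608, 0.3783]
tool_rot: [0.0, 1.0, 0.013, 0.0]
contact_force: [1.2, -0.6, -0.6]
gripper_width: 0.992
```

```bash
cat >> h.py <<'E'
def need(X,yaw=None):
    p,R,s=pose();d=R.inv().apply(np.array(X)-p)*1000
    x=R.as_matrix()[:,0];a=np.arctan2(x[1],x[0])
    print('t',round(float(s['t']),2),'p',p,'yaw',round(float(np.degrees(a)),2),'tilt',R.as_matrix()[2,2].round(5),'F',np.array(s['contact_force']).round(1),'w',round(float(s['gripper_width'])*85.4,1))
    print('shift',d.round(1),'' if yaw is None else round(float(-(np.radians(yaw)-a)),3))
E
python3 -c "
from h import *
need([.585,.128,.2],2.7)"
```

```text
t 1.15 p [ 0.4118 -0.2608  0.3783] yaw 1.47 tilt -1.0 F [ 1.2 -0.6 -0.6] w 84.7
shift [ 183.1 -384.3  178.2] -0.021
```

arm_command(series=[[85,[26,-55,0],-0.02],[85,[52,-110,10],-0.02],[85,[78,-165,40],-0.02],[85,[105,-220,80],-0.02],[85,[131,-275,120],-0.02],[85,[157,-330,150],-0.02],[85,[183,-384,178],-0.02],[85,[183,-384,178],-0.02]])

```text
t: 2.15
eef_pos: [0.5861, 0.1281, 0.1984]
tool_rot: [-0.001, 1.0, 0.022, -0.001]
contact_force: [-0.3, -0.6, 0.8]
gripper_width: 1.0
```

Run:
```python
from h import *
need([.585,.128,.036],2.7)
im=read_camera('wrist');cv2.imwrite('pics/w1.png',im)
print(proj('wrist',[.585,.128,.035]))
```

```text
t 2.15 p [0.5861 0.1281 0.1984] yaw 2.52 tilt -1.0 F [-0.3 -0.6  0.8] w 85.4
shift [ -0.8   0.3 162.4] -0.003
[249.4486 182.5486]
```

View pics/w1.png

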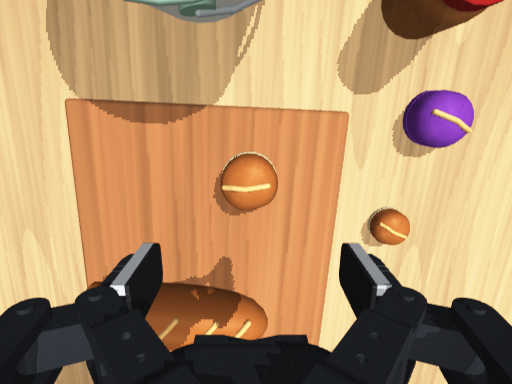

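The wrist view has the heel at pixel (249,182), where I predicted it. I'll descend and grip.

arm_command(series=[[85,[0,0,55],0],[85,[0,0,110],0],[85,[0,0,145],0],[85,[0,0,160],0],[85,[0,0,160],0],[50,[0,0,160],0],[45,[0,0,160],0],[45,[0,0,160],0]], squeeze=30)

```text
t: 3.2
eef_pos: [0.5876, 0.1252, 0.0423]
tool_rot: [-0.0, 1.0, 0.02, 0.001]
contact_force: [-1.6, -0.8, 5.4]
gripper_width: 0.63
```

arm_command(series=[[40,[0,0,0],0],[40,[0,0,0],0],[40,[0,0,0],0]])

```text
t: 3.58
eef_pos: [0.5876, 0.1253, 0.0423]
tool_rot: [-0.0, 1.0, 0.02, 0.001]
contact_force: [-1.3, -0.5, 5.8]
gripper_width: 0.629
```

Run:
```python
from h import *
im=read_camera('wrist');cv2.imwrite('pics/w2.png',im)
need([.5307,.343,.25],2.7)
```

```text
t 3.62 p [0.5876 0.1253 0.0423] yaw 2.34 tilt -1.0 F [-1.   0.3  5.6] w 53.7
shift [ -47.4 -219.9 -207.8] -0.006
```

View pics/w2.png

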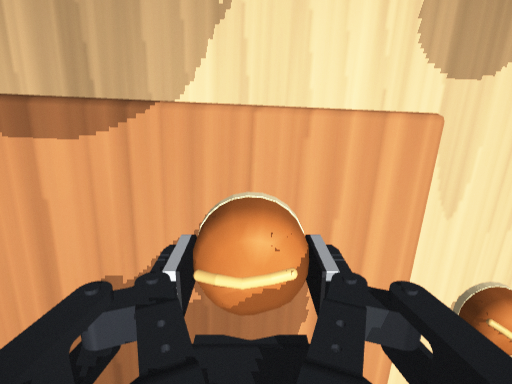

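The heel is held at 53.7 mm opening. Lift it and carry it over the caddy.

arm_command(series=[[40,[0,0,-60],0],[40,[0,0,-120],0],[40,[-5,-30,-165],0],[40,[-15,-80,-185],0],[40,[-25,-130,-185],0],[40,[-38,-180,-185],0],[40,[-46,-217,-185],0],[40,[-46,-217,-185],0]])

```text
t: 4.62
eef_pos: [0.5294, 0.3443, 0.2267]
tool_rot: [-0.002, 1.0, 0.024, 0.0]
contact_force: [-0.3, 0.3, 0.4]
gripper_width: 0.629
```

Run:
```python
from h import *
im=read_camera('wrist');cv2.imwrite('pics/w3.png',im)
need([.5307,.343,.15],2.7)
```

```text
t 4.67 p [0.5308 0.3415 0.2263] yaw 2.53 tilt -1.0 F [ 0.6 -0.3 -0.3] w 53.9
shift [-0.1 -1.4 76.3] -0.003
```

View pics/w3.png

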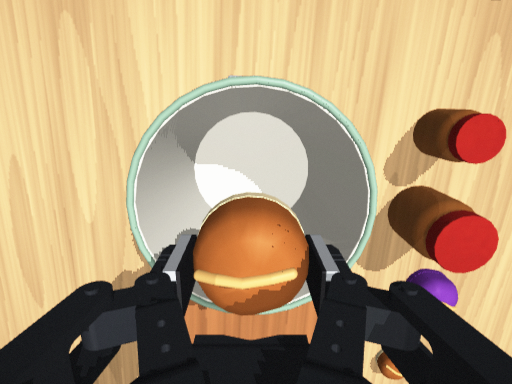

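arm_command(series=[[40,[0,0,50],0],[40,[0,0,90],0],[40,[0,0,106],0],[40,[0,0,106],0],[80,[0,0,106],0],[80,[0,0,106],0],[80,[0,0,106],0],[80,[0,0,70],0]])

```text
t: 5.68
eef_pos: [0.5303, 0.3385, 0.1536]
tool_rot: [0.001, 1.0, 0.021, -0.002]
contact_force: [0.8, -0.3, -0.3]
gripper_width: 0.934
```

arm_command(series=[[80,[0,0,-60],0],[80,[0,0,-120],0],[80,[0,0,-120],0]])

```text
t: 6.05
eef_pos: [0.5334, 0.3423, 0.2816]
tool_rot: [-0.003, 1.0, 0.021, 0.004]
contact_force: [0.5, 1.2, 0.2]
gripper_width: 0.933
```

Run:
```python
from h import *
im=read_camera('wrist');cv2.imwrite('pics/w4.png',im)
need([.5586,-.2737,.36],2.7)
```

```text
t 6.1 p [0.5324 0.3409 0.2783] yaw 2.35 tilt -0.99998 F [ 0.2 -0.1 -0.9] w 79.8
shift [  1.4 615.  -83.3] -0.006
```

View pics/w4.png

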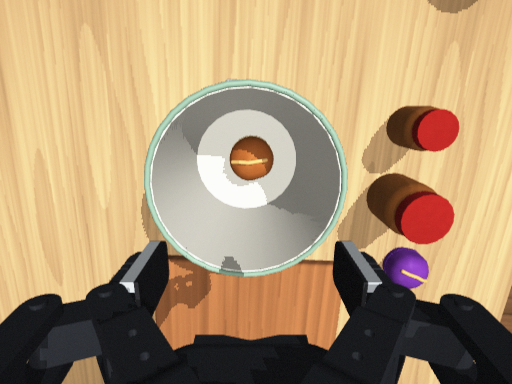

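The heel lies on the caddy floor, image (252,158). Now on to the knife, staying high.

arm_command(series=[[80,[0,30,-40],0],[80,[0,80,-80],0],[80,[0,140,-100],0],[80,[0,200,-110],0],[80,[0,260,-120],0],[80,[0,320,-120],0],[80,[0,380,-120],0],[80,[0,440,-120],0]])

```text
t: 7.1
eef_pos: [0.5488, -0.1019, 0.3938]
tool_rot: [-0.0, 1.0, 0.02, -0.001]
contact_force: [1.3, -0.5, 0.2]
gripper_width: 0.935
```

arm_command(series=[[60,[0,60,0],0],[45,[0,120,0],0],[45,[0,175,0],0],[45,[0,175,0],0],[45,[0,175,0],0]])

```text
t: 7.72
eef_pos: [0.5565, -0.2738, 0.3938]
tool_rot: [-0.001, 1.0, 0.021, -0.001]
contact_force: [-1.5, -0.1, -0.2]
gripper_width: 0.526
```

Run:
```python
from h import *
im=read_camera('wrist');cv2.imwrite('pics/w5.png',im)
cv2.imwrite('pics/sc5.png',read_camera('scene'))
need([.5586,-.2737,.36],2.7)
o=np.array([.5606,-.3167,.1814]);out=np.array([-.03,.642,.766])
for s in (0,.05,.067,.12): print(s,proj('wrist',o+s*out))
```

```text
t 7.83 p [ 0.557  -0.2726  0.3947] yaw 2.51 tilt -1.0 F [-0.  -0.4  0.5] w 44.8
shift [ 1.6  1.2 34.7] -0.003
0 [251.8907 204.4603]
0.05 [251.9737 186.8232]
0.067 [252.0078 179.58  ]
0.12 [252.1418 151.1295]
```

View pics/w5.png

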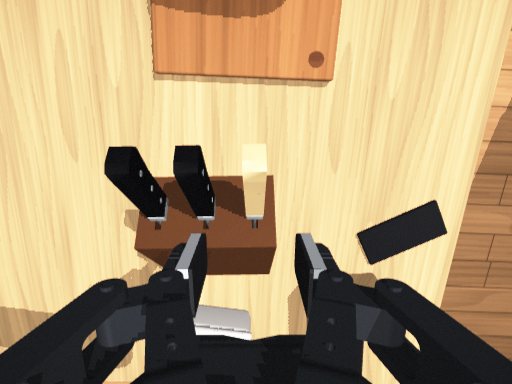

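View pics/sc5.png

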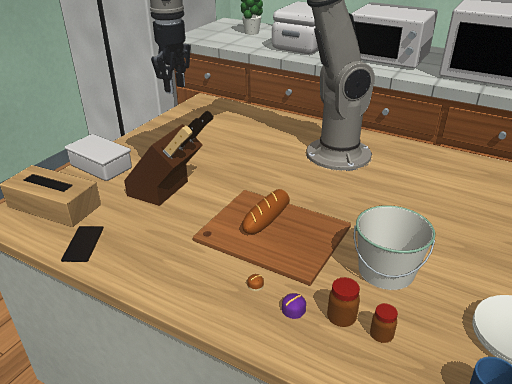

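Run:
```python
from h import *
im=cv2.imread('pics/w5.png');h=cv2.cvtColor(im,cv2.COLOR_BGR2HSV)
print(h[165,255],h[200,255],h[165,225])
g=cv2.cvtColor(im,cv2.COLOR_BGR2GRAY)
for r in (182,190,200,208):
    print(r,[int(v) for v in g[r,238:274:1]])
m=camera_model('wrist')
# spine plane points: spine-face centre at s : o+ s*out+.013 zk ; report x by ray cast to plane z
for px in ((254.5,214),):
    print(plane('wrist',px,.1898,m))
```

```text
[ 28  39 254] [ 20 100 228] [ 23  78 251]
182 [87, 87, 87, 88, 100, 200, 202, 199, 199, 199, 199, 201, 199, 200, 200, 200, 199, 198, 200, 200, 199, 199, 199, 199, 199, 198, 198, 194, 114, 87, 86, 88, 86, 89, 89, 135]
190 [51, 52, 49, 53, 74, 112, 200, 199, 199, 199, 200, 198, 200, 197, 198, 198, 198, 197, 196, 198, 198, 198, 196, 197, 196, 195, 194, 152, 89, 86, 85, 89, 89, 88, 87, 99]
200 [51, 52, 53, 52, 51, 57, 116, 203, 201, 202, 201, 201, 201, 201, 203, 201, 199, 200, 201, 200, 202, 200, 202, 200, 200, 195, 170, 86, 86, 88, 86, 88, 89, 88, 87, 94]
208 [50, 51, 52, 52, 52, 53, 61, 151, 200, 202, 202, 200, 200, 199, 200, 200, 200, 199, 200, 200, 201, 201, 201, 201, 200, 199, 117, 89, 89, 89, 90, 86, 90, 89, 88, 89]
[ 0.564  -0.3254  0.1898]
```

arm_command(series=[[36,[5,6,30],0],[36,[5,6,70],0],[36,[5,6,95],0],[36,[5,6,95],0]])

```text
t: 8.32
eef_pos: [0.5612, -0.2785, 0.2984]
tool_rot: [-0.001, 1.0, 0.022, -0.002]
contact_force: [0.7, 0.4, -0.3]
gripper_width: 0.42
```

Run:
```python
from h import *
need([.562,-.278,.2324],2.7)
cv2.imwrite('pics/w6.png',read_camera('wrist'))
s=read_camera('scene'); cv2.imwrite('pics/sc6.png',cv2.resize(s[60:210,110:260],None,fx=4,fy=4,interpolation=cv2.INTER_CUBIC))
need([.562,-.278,.2324],2.7)
```

```text
t 8.32 p [ 0.5612 -0.2785  0.2984] yaw 2.49 tilt -0.99999 F [ 0.7  0.4 -0.3] w 35.9
shift [ 1.1 -0.3 66. ] -0.004
t 8.43 p [ 0.5627 -0.2794  0.3014] yaw 2.44 tilt -1.0 F [-1.1  0.4 -0.3] w 36.2
shift [-0.7 -1.5 69. ] -0.005
```

View pics/w6.png

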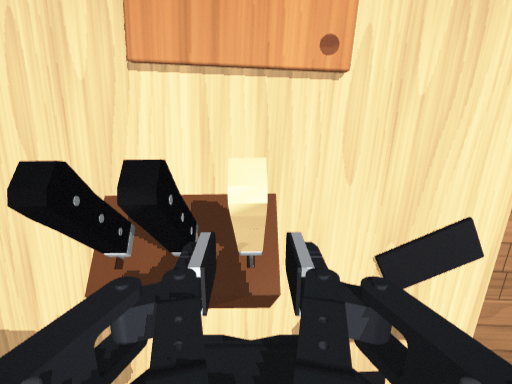

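View pics/sc6.png

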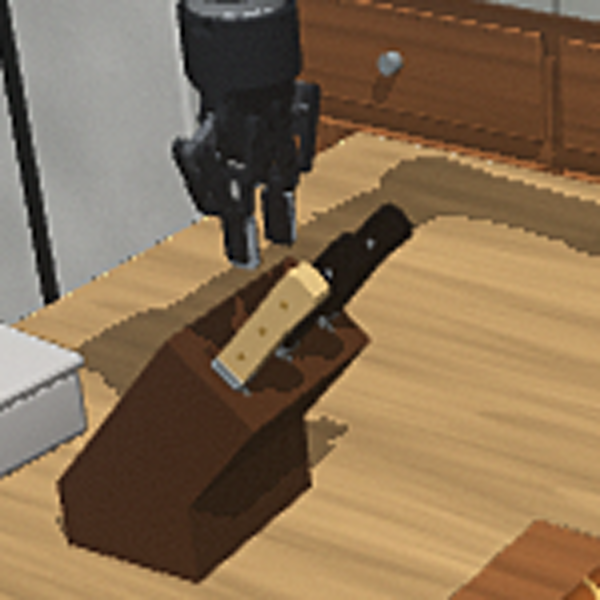

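Knife handle centre at column 248, jaw centre at 249. Descending.

arm_command(series=[[36,[0,0,25],0],[36,[0,0,45],0],[36,[0,0,60],0],[36,[0,0,67],0],[36,[0,0,67],0]])

```text
t: 9.05
eef_pos: [0.5623, -0.2804, 0.2336]
tool_rot: [0.0, 1.0, 0.021, 0.0]
contact_force: [0.1, 0.4, 0.4]
gripper_width: 0.423
```

Run:
```python
from h import *
need([.562,-.278,.2324],2.7)
cv2.imwrite('pics/w7.png',read_camera('wrist'))
s=read_camera('side'); cv2.imwrite('pics/sd7.png',cv2.resize(s[210:340,160:320],None,fx=4,fy=4,interpolation=cv2.INTER_CUBIC))
need([.562,-.278,.2324],2.7)
```

```text
t 9.05 p [ 0.5623 -0.2804  0.2336] yaw 2.36 tilt -1.0 F [0.1 0.4 0.4] w 36.1
shift [-0.2 -2.4  1.2] -0.006
t 9.15 p [ 0.5625 -0.2805  0.2341] yaw 2.34 tilt -1.0 F [ 0.9  0.4 -0.2] w 35.7
shift [-0.4 -2.5  1.7] -0.006
```

View pics/w7.png

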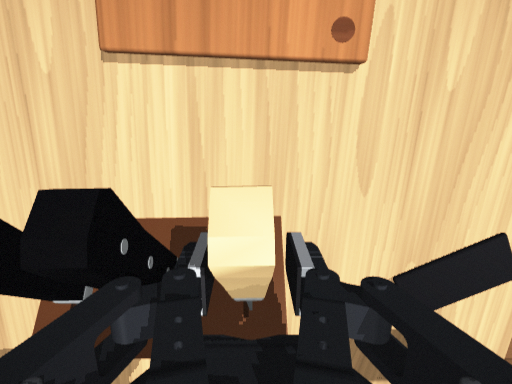

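View pics/sd7.png

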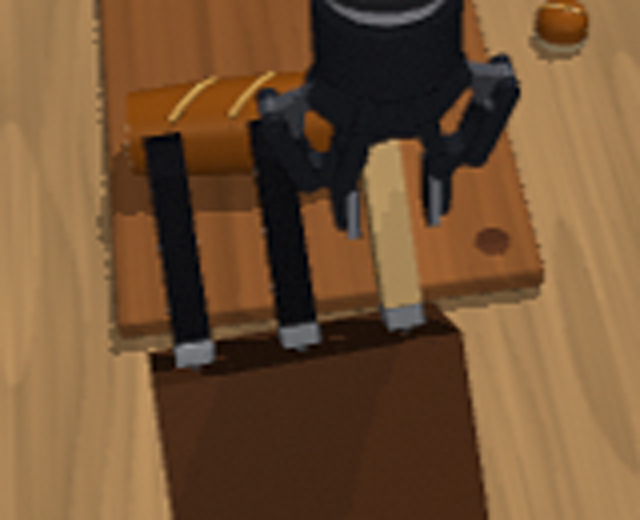

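Both fingers straddle the handle with no contact force. Closing.

arm_command(series=[[25,[0,0,0],0],[10,[0,0,0],0],[10,[0,0,0],0],[10,[0,0,0],0],[10,[0,0,0],0]], squeeze=100)

```text
t: 9.78
eef_pos: [0.5621, -0.2804, 0.234]
tool_rot: [0.0, 1.0, 0.02, 0.0]
contact_force: [-3.7, 1.4, 5.5]
gripper_width: 0.217
```

Run:
```python
from h import *
p,R,_=pose()
out=np.array([-.03,.642,.766])
need(p+.2*out,2.7)
s=read_camera('side'); cv2.imwrite('pics/sd8.png',cv2.resize(s[210:340,160:320],None,fx=4,fy=4,interpolation=cv2.INTER_CUBIC))
```

```text
t 9.78 p [ 0.5621 -0.2804  0.234 ] yaw 2.34 tilt -1.0 F [-3.7  1.4  5.5] w 18.5
shift [  -0.7 -128.5 -153.3] -0.006
```

View pics/sd8.png

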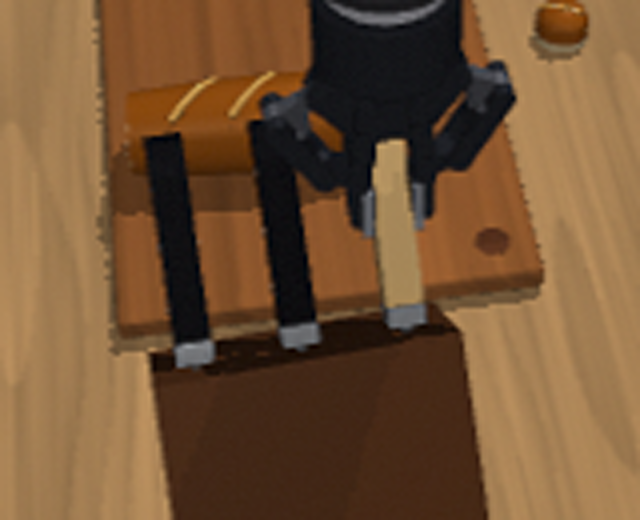

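Held. I'll draw along the slot slowly at first and check the force.

arm_command(series=[[10,[0,-10,-11],0],[10,[0,-19,-23],0],[10,[0,-32,-38],0]], squeeze=120)

```text
t: 10.2
eef_pos: [0.5605, -0.2479, 0.2722]
tool_rot: [0.0, 1.0, 0.02, -0.0]
contact_force: [0.5, -3.5, -1.4]
gripper_width: 0.219
```

Run:
```python
from h import *
p,R,_=pose()
out=np.array([-.03,.642,.766])
need(np.array([.5621,-.2804,.234])+.2*out,2.7)
s=read_camera('side'); cv2.imwrite('pics/sd9.png',cv2.resize(s[210:340,160:320],None,fx=4,fy=4,interpolation=cv2.INTER_CUBIC))
```

```text
t 10.2 p [ 0.5605 -0.2479  0.2722] yaw 2.34 tilt -1.0 F [ 0.5 -3.5 -1.4] w 18.7
shift [  -0.6  -96.  -115.1] -0.006
```

View pics/sd9.png

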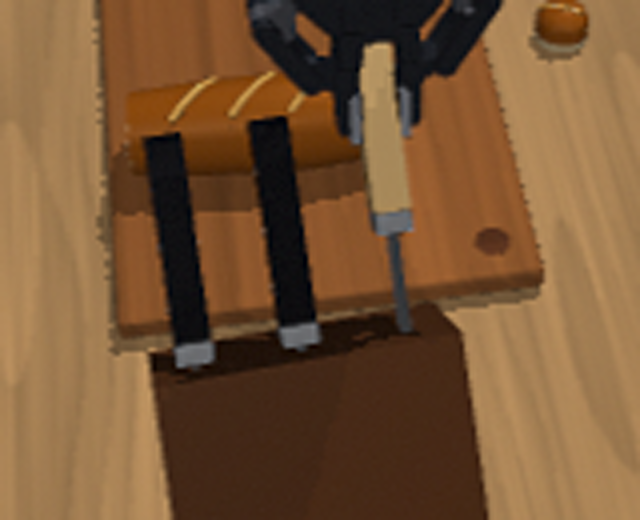

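arm_command(series=[[10,[0,-16,-19],0],[10,[0,-32,-38],0],[10,[0,-48,-57],0],[10,[0,-64,-76],0],[10,[0,-80,-96],0],[10,[0,-96,-115],0],[10,[0,-105,-126],0],[10,[0,-105,-126],0]])

```text
t: 11.25
eef_pos: [0.5568, -0.1426, 0.3982]
tool_rot: [0.0, 1.0, 0.021, 0.001]
contact_force: [-0.6, 0.4, -2.5]
gripper_width: 0.217
```

Run:
```python
from h import *
need([.56,-.14,.38],2.7)
for n in ('side','scene','wrist'): cv2.imwrite(f'pics/{n}10.png',read_camera(n))
```

```text
t 11.25 p [ 0.5568 -0.1426  0.3982] yaw 2.42 tilt -1.0 F [-0.6  0.4 -2.5] w 18.5
shift [ 3.3 -2.5 18.2] -0.005
```

View pics/side10.png

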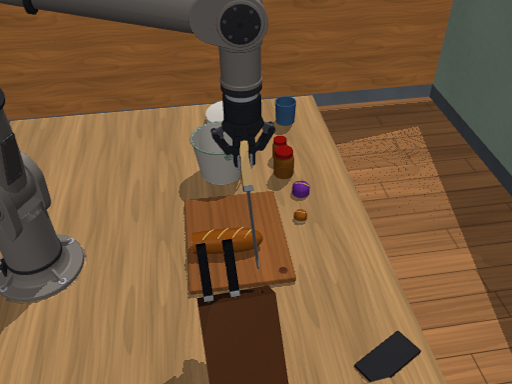

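View pics/scene10.png

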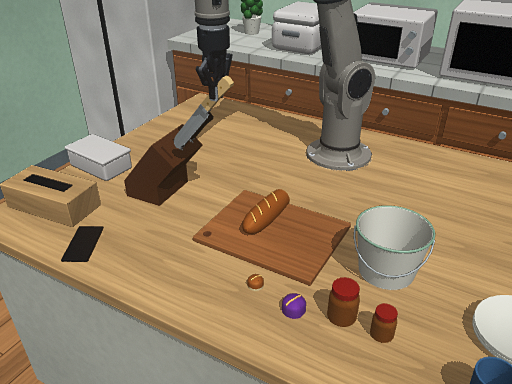

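View pics/wrist10.png

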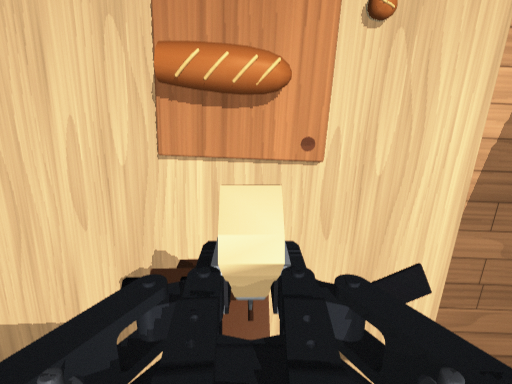

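The knife is clear of the block, held at about 50°. The tool can only point down, so I'll turn the knife in the grip instead. The tip goes down on the free strip of board at x≈0.655, and the hand comes down along an arc until the edge is level.

arm_command(series=[[10,[0,-40,0],0],[10,[30,-80,0],0],[10,[60,-120,0],0],[10,[90,-165,20],0],[10,[106,-183,60],0],[10,[106,-183,110],0],[10,[106,-183,140],0],[10,[106,-183,140],0]])

```text
t: 12.4
eef_pos: [0.653, 0.0422, 0.2535]
tool_rot: [0.0, 1.0, 0.02, -0.004]
contact_force: [-0.5, -0.2, -1.4]
gripper_width: 0.216
```

Run:
```python
from h import *
for n in ('side','scene','wrist'): cv2.imwrite(f'pics/{n}11.png',read_camera(n))
need([.655,.041,.21],2.7)
```

```text
t 12.55 p [0.6558 0.0435 0.2588] yaw 2.3 tilt -1.0 F [ 0.1  0.  -2.4] w 18.8
shift [-1.   2.5 48.8] -0.007
```

View pics/side11.png

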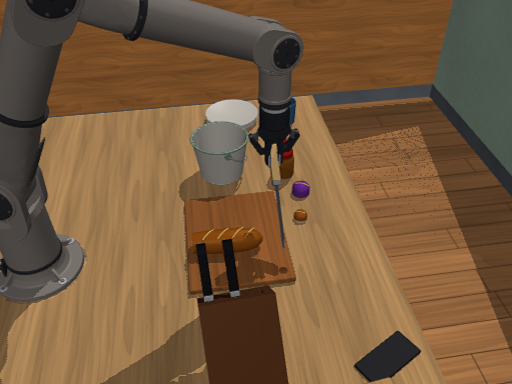

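View pics/scene11.png

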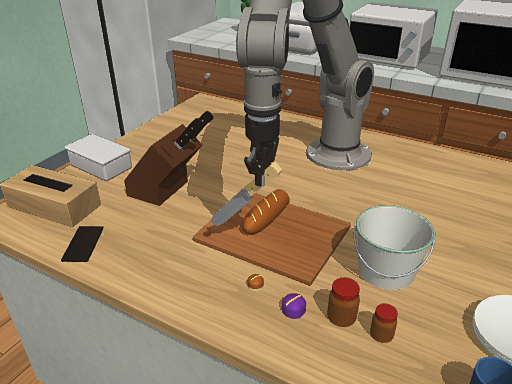

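Run:
```python
from h import *
s=cv2.imread('pics/scene11.png'); cv2.imwrite('pics/c11.png',np.hstack([cv2.resize(s[140:250,190:300],None,fx=3.6,fy=3.6,interpolation=cv2.INTER_CUBIC),cv2.resize(cv2.imread('pics/side11.png')[140:250,230:340],None,fx=3.6,fy=3.6,interpolation=cv2.INTER_CUBIC)]))
print(tri((209.5,226),(283.5,246.5)))
```

```text
(array([ 0.6629, -0.1025,  0.0684]), np.float64(0.014552496755276182))
```

View pics/c11.png

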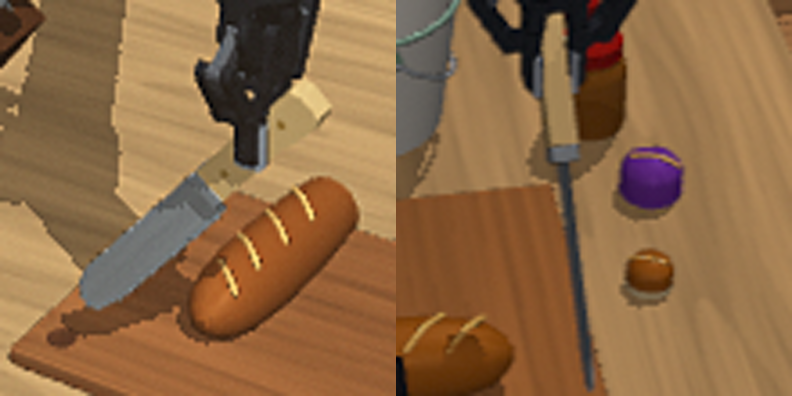

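Run:
```python
from h import *
a,e=tri((242.2,188.6),(276.9,184.4));b,f=tri((212.8,213.6),(283.9,247.3))
d=(b-a)/np.linalg.norm(b-a);print(a,e,b,f,np.linalg.norm(b-a),d,'pitch',np.degrees(np.arcsin(-d[2])))
```

```text
[ 0.6553 -0.0081  0.2093] 0.002448256640851221 [ 0.6503 -0.1129  0.0893] 0.012152823761761912 0.159435666565221 [-0.0311 -0.6575 -0.7528] pitch 48.83564128183274
```

arm_command(series=[[10,[0,0,30],0],[10,[0,0,47],0],[10,[0,-14,61],0],[10,[0,-30,75],0],[10,[0,-43,90],0],[10,[0,-56,105],0],[10,[0,-56,105],0]], squeeze=50)

```text
t: 13.42
eef_pos: [0.652, 0.1027, 0.1512]
tool_rot: [-0.001, 1.0, 0.022, -0.0]
contact_force: [-0.0, 1.9, 1.0]
gripper_width: 0.217
```

Run:
```python
from h import *
S=read_camera('scene');D=read_camera('side')
cv2.imwrite('pics/c12.png',np.hstack([cv2.resize(S[140:250,190:300],None,fx=3.6,fy=3.6,interpolation=cv2.INTER_CUBIC),cv2.resize(D[140:250,230:340],None,fx=3.6,fy=3.6,interpolation=cv2.INTER_CUBIC)]))
need([.655,.14,.043],2.7)
```

```text
t 13.53 p [0.6524 0.1002 0.1519] yaw 2.37 tilt -1.0 F [ 0.5  0.8 -0.5] w 18.7
shift [  4.3 -39.6 108.9] -0.006
```

View pics/c12.png

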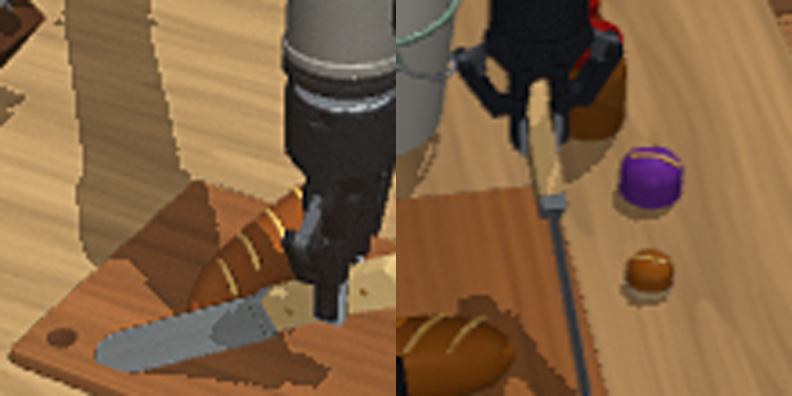

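The knife pivots with only about 2 N. I'll check the jar's clearance before going on.

Run:
```python
from h import *
print('big jar lid',plane('side',(283.5,151),.095),plane('scene',(345,288),.095))
print('purple',tri((294,306),(301,190)),'small heel',tri((255.3,281.8),(300.1,215.4)))
```

```text
big jar lid [0.7319 0.294  0.095 ] [0.7392 0.3015 0.095 ]
purple (array([0.7698, 0.1949, 0.0097]), np.float64(0.004425742766053121)) small heel (array([0.7427, 0.077 , 0.0098]), np.float64(0.0009032093010935408))
```

arm_command(series=[[10,[0,-10,17],0],[10,[0,-19,34],0],[10,[0,-27,53],0],[10,[0,-33,72],0],[10,[0,-37,88],0],[10,[0,-39,102],0],[10,[0,-39,102],0]])

```text
t: 14.4
eef_pos: [0.6499, 0.138, 0.0484]
tool_rot: [0.0, 1.0, 0.02, -0.001]
contact_force: [-0.2, 0.1, -0.9]
gripper_width: 0.216
```

Run:
```python
from h import *
S=read_camera('scene');D=read_camera('side')
cv2.imwrite('pics/c13.png',np.hstack([cv2.resize(S[160:270,190:300],None,fx=3.6,fy=3.6,interpolation=cv2.INTER_CUBIC),cv2.resize(D[140:250,230:340],None,fx=3.6,fy=3.6,interpolation=cv2.INTER_CUBIC)]))
need([.655,.14,.043],2.7)
```

```text
t 14.5 p [0.6506 0.1377 0.0496] yaw 2.28 tilt -1.0 F [-0.8 -0.1 -1.3] w 18.7
shift [ 4.5 -2.2  6.6] -0.007
```

View pics/c13.png

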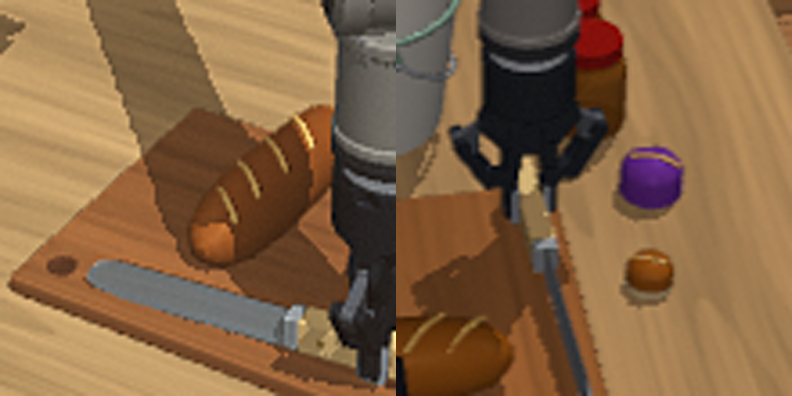

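arm_command(series=[[10,[0,-1,4],0],[10,[0,-1,8],0],[10,[0,-1,8],0]])

```text
t: 14.88
eef_pos: [0.6512, 0.1391, 0.0425]
tool_rot: [0.0, 1.0, 0.02, 0.0]
contact_force: [0.2, -1.6, 1.4]
gripper_width: 0.221
```

arm_command(series=[[10,[0,0,0],0],[10,[0,0,0],0],[10,[0,0,-30],0],[10,[0,0,-70],0],[10,[0,0,-100],0],[10,[0,0,-100],0]], squeeze=120)

```text
t: 15.62
eef_pos: [0.6522, 0.141, 0.1446]
tool_rot: [-0.001, 1.0, 0.021, 0.002]
contact_force: [-0.5, 0.0, -0.9]
gripper_width: 0.21
```

Run:
```python
from h import *
S=read_camera('scene');D=read_camera('side')
cv2.imwrite('pics/s14.png',S);cv2.imwrite('pics/d14.png',D)
cv2.imwrite('pics/c14.png',np.hstack([cv2.resize(S[160:270,190:300],None,fx=3.6,fy=3.6,interpolation=cv2.INTER_CUBIC),cv2.resize(D[140:250,230:340],None,fx=3.6,fy=3.6,interpolation=cv2.INTER_CUBIC)]))
need([.655,.14,.043],2.7)
```

```text
t 15.72 p [0.6502 0.1398 0.1412] yaw 2.35 tilt -1.0 F [-0.  -0.9 -1.9] w 18.1
shift [ 4.9 -0.  98.2] -0.006
```

View pics/c14.png

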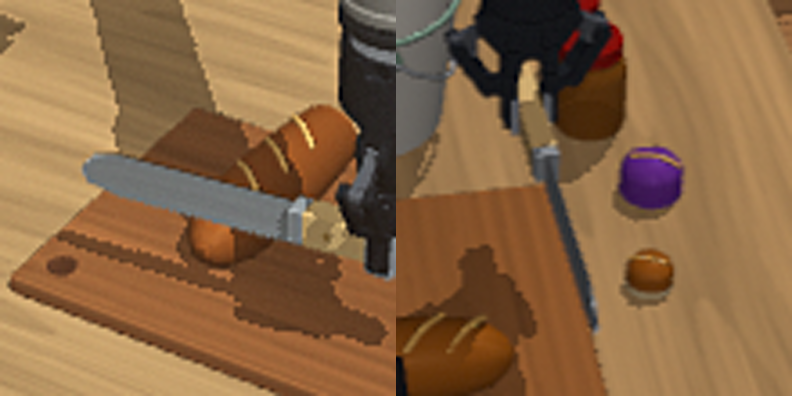

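Run:
```python
import cv2,numpy as np
S=cv2.imread('pics/s14.png');D=cv2.imread('pics/d14.png')
cv2.imwrite('pics/c14a.png',cv2.resize(S[195:240,205:290],None,fx=9,fy=9,interpolation=cv2.INTER_CUBIC))
cv2.imwrite('pics/c14b.png',cv2.resize(D[155:235,255:310],None,fx=7,fy=7,interpolation=cv2.INTER_CUBIC))
```

```text
(no output)
```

View pics/c14a.png

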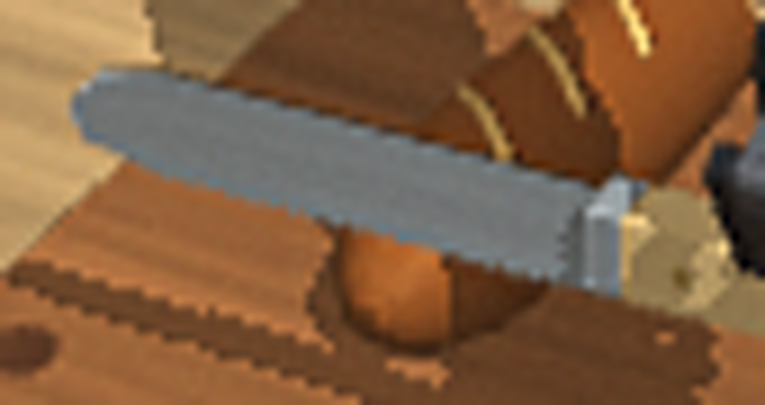

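View pics/c14b.png

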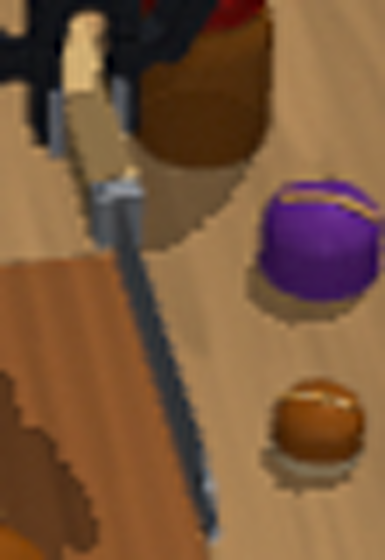

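```bash
cat >> h.py <<'E'
def line(s1,s2,d1,d2):
    o1,a=ray('scene',s1);_,b=ray('scene',s2);o2,c=ray('side',d1);_,e=ray('side',d2)
    n1=np.cross(a,b);n2=np.cross(c,e);n1/=np.linalg.norm(n1);n2/=np.linalg.norm(n2)
    d=np.cross(n1,n2);d/=np.linalg.norm(d)
    if d[1]>0:d=-d
    P=np.linalg.lstsq(np.array([n1,n2,[0,1,0]]),np.array([n1@o1,n2@o2,0.05]),rcond=None)[0]
    return P,d
E
python3 - <<'E'
from h import *
A=lambda x,y:(205+x/9-.4,195+y/9-.4);B=lambda x,y:(255+x/7-.4,155+y/7-.4)
for n,a in (('spine',(A(590,183),A(180,78),B(130,200),B(207,470))),('edge',(A(575,283),A(160,165),B(118,255),B(190,490)))):
    P,d=line(*a);print(n,P,d,'pitch',np.degrees(np.arcsin(-d[2])),'yaw off -y',np.degrees(np.arctan2(d[0],-d[1])))
E
```

```text
spine [0.6574 0.05   0.1569] [ 0.0197 -0.9979 -0.0623] pitch 3.57451731389292 yaw off -y 1.1293660732111706
edge [0.6551 0.05   0.1202] [ 0.0326 -0.9989 -0.0337] pitch 1.9328046122538907 yaw off -y 1.8693052377964903
```

The knife is level within about 2–4°, edge down, and firmly held. I'll lift it, carry it over the middle of the loaf, and turn 0.085 rad to square it to the loaf.

arm_command(series=[[10,[0,0,-25],0],[10,[-10,2,-50],0.02],[10,[-35,4,-50],0.04],[10,[-65,8,-50],0.06],[10,[-95,12,-50],0.085],[10,[-120,16,-50],0.085],[10,[-130,16,-50],0.085],[10,[-130,16,-50],0.085]])

```text
t: 16.73
eef_pos: [0.5213, 0.1184, 0.1916]
tool_rot: [0.0, 1.0, -0.022, -0.0]
contact_force: [0.7, -0.6, -2.3]
gripper_width: 0.213
```

arm_command(series=[[10,[0,0,10],0],[10,[0,0,25],0],[10,[0,0,38],0],[10,[0,0,42],0],[10,[0,0,42],0],[10,[0,0,42],0]])

```text
t: 17.48
eef_pos: [0.522, 0.1185, 0.1507]
tool_rot: [-0.0, 1.0, -0.022, 0.0]
contact_force: [0.5, 0.1, -1.1]
gripper_width: 0.217
```

Run:
```python
from h import *
S=read_camera('scene');D=read_camera('side');W=read_camera('wrist')
for n,i in zip('sdw',(S,D,W)): cv2.imwrite(f'pics/{n}15.png',i)
cv2.imwrite('pics/c15a.png',cv2.resize(S[165:250,210:310],None,fx=7,fy=7,interpolation=cv2.INTER_CUBIC))
cv2.imwrite('pics/c15b.png',cv2.resize(D[160:270,180:300],None,fx=5,fy=5,interpolation=cv2.INTER_CUBIC))
need([.521,.119,.150],-2.9)
```

```text
t 17.62 p [0.522  0.1184 0.1508] yaw -2.52 tilt -1.0 F [-0.3 -0.4 -1.8] w 18.2
shift [-1.  -0.6  0.8] 0.007
```

View pics/c15a.png

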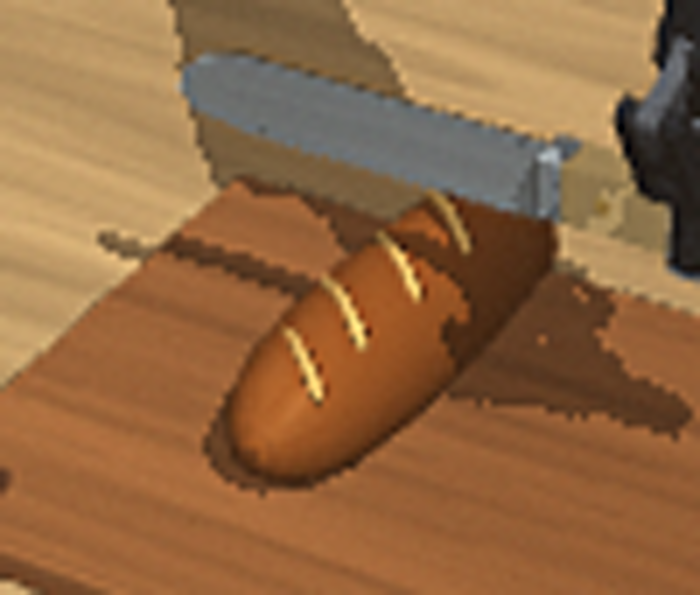

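View pics/c15b.png

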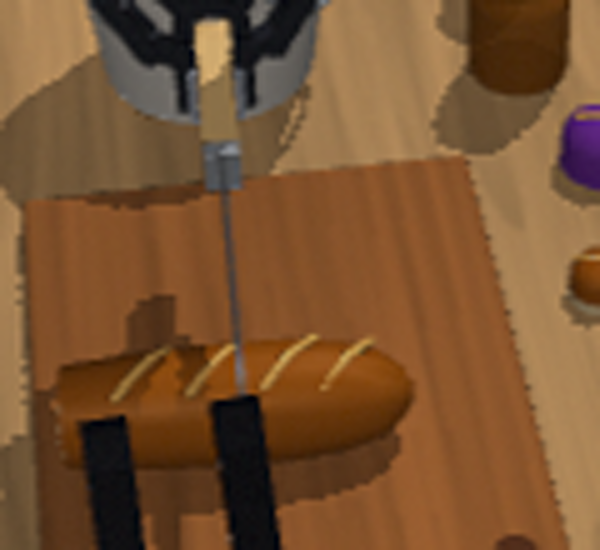

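View pics/s15.png

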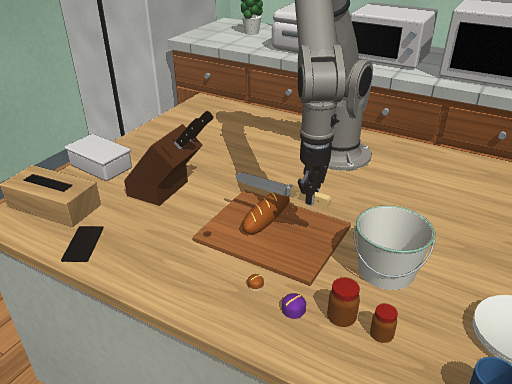

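Run:
```python
from h import *
A=lambda x,y:(210+x/7-.4,165+y/7-.4);B=lambda x,y:(180+x/5-.4,160+y/5-.4)
for n,a in (('spine',(A(530,135),A(250,57),B(226,190),B(240,385))),('edge',(A(530,212),A(250,135),B(226,190),B(240,385)))):
    P,d=line(*a);print(n,P,d,'pitch',np.degrees(np.arcsin(-d[2])),'yaw off -y',np.degrees(np.arctan2(d[0],-d[1])))
print('collar spine',tri(A(540,140),B(226,150)))
# edge mid from scene: intersect rays with x-plane of the knife
for n,px in (('tip',A(185,88)),('edge@collar',A(535,214)),('edge mid',A(370,172)),('spine@collar',A(545,140))):
    o,d=ray('scene',px);print(n,o+d*((.5155-o[0])/d[0]))
# loaf marks now
for p,q in (((303,365),(347,365)),((345,312),(290,363)),((398,267),(211,370)),((450,222),(138,375))): print('mark',*tri(A(*p),B(*q)))
print(plane('side',B(58,410),.048),plane('side',B(412,390),.048))
```

```text
spine [0.5202 0.05   0.1645] [-0.0526 -0.9973 -0.0509] pitch 2.9150381666000498 yaw off -y -3.0212623810248207
edge [0.5202 0.05   0.13  ] [-0.0526 -0.9963 -0.0676] pitch 3.876512193958055 yaw off -y -3.0230959649807305
collar spine (array([0.5218, 0.0476, 0.1649]), np.float64(0.0005107348439029287))
tip [ 0.5155 -0.1153  0.1356]
edge@collar [0.5155 0.0436 0.1262]
edge mid [ 0.5155 -0.0295  0.1224]
spine@collar [0.5155 0.0465 0.1609]
mark [ 0.5748 -0.0266  0.0659] 0.0009161128828006277
mark [ 0.5434 -0.0258  0.0722] 0.0018416759120391689
mark [ 0.5012 -0.0237  0.0705] 0.00047386176516990005
mark [ 0.4616 -0.0209  0.0705] 7.557315326262395e-05
[ 0.4162 -0.0179  0.048 ] [ 0.6099 -0.0343  0.048 ]
```

View pics/w15.png

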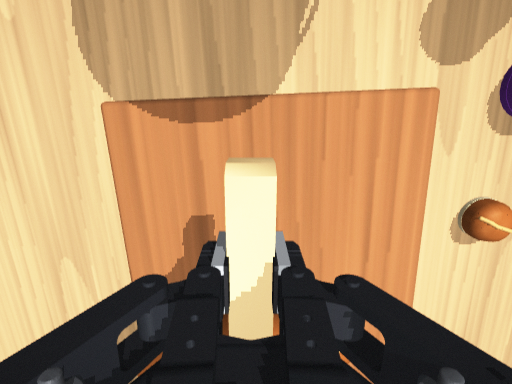

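Edge middle is about (0.515, -0.03, 0.123), roughly 45 mm above the crust at the loaf's middle (0.513, -0.025). The knife is 3–4° off level and square to the loaf. The loaf's marks moved by 1–2 mm at most, which is measurement noise. Handing in.

Run:
```python
from h import *
_,_,s=pose();print(s['t'],np.abs(s['joint_vel']).max(),s['gripper_width'])
print(bot.hand_in())
```

```text
17.625 0.0018971050192719933 0.2134371161237411
the job is handed in; nothing more can be done
None
```

The heel is in the compost caddy, and I handed in at 17.6 s with the bread knife held still over the middle of the loaf. `hand_in` gives no verdict, so these are my own last measurements.

- **Heel:** I picked up the larger brown one from the board and dropped it in the caddy. The wrist picture afterwards showed it near the centre of the floor. I took no second look inside before handing in.
- **Knife:** I gripped the pale handle about 57 mm back from the blade and drew it straight out along the slot. The tool can only point down, so I levelled the knife by pressing its tip on a bare strip of board and letting it pivot in the grip.
- **Final pose:** The edge is down and 3–4° off level, square to the loaf within about 1°. Its middle is about 5 mm in plan from the loaf's middle and about 45 mm above the crust. The arm was at rest and the grip was set to 120 N.
- **Left alone:** The loaf's score marks measured within 2 mm of where they started. The black-handled knives and the jar look unmoved in the last pictures, but I did not measure them again.

**Disagreements between checks:**
- The two knife-tip points I matched between views after the draw missed each other by 12–15 mm, so I used lines fitted to the spine and edge instead.
- The pitch read 2–3.5° just after levelling and 3–4° at the end, which is either measurement noise or a slight droop. Both are well inside the 12° limit.

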